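Air temperature check through the port of a chilled parcel

ROBOT

A 6-joint arm with a two-finger parallel gripper is mounted at the origin on the work surface. World frame = base frame: x ahead of the robot, y to its left, z up, the work surface at z = 0. Lengths are in m, angles in rad, forces in N, time in s.
With the tool pointing down it reaches from about 0.275 to 0.825 m from the base axis. Payload 4.9 kg.
Tool frame: the origin (TCP) lies midway between the tips of the shut fingers; the grasp point (between the pads) lies 19 mm behind it (grip_point_offset is the distance from the TCP to the grasp point, in m); z points along the fingers, x is the direction in which the jaws open and shut, and the axes are right-handed (so a half turn about z gives the same grasp; the last joint's range is limited). The gripper opens to 85 mm and grips with 20 to 120 N. Pads are 22 mm wide; open, the fingers measure 114 mm over their backs; the gripper's body (76 mm by 85 mm) begins 54 mm behind the grasp point. The pads swing forward as they close: fully open they stand 13 mm farther back than shut.
Start: joints at [-1.427, 0.326, -0.193, 1.052, 0, 1.437], TCP at [0.151, -0.529, 0.231] pointing down, gripper open.
Joint ranges: [-2.65, 2.65], [-0.97, 1.79], [-1.3, 1.35], [-1.93, 2.1], [-1.47, 1.37], [-3.14, 3.14]. Speed limits (rad/s): [2.57, 2.57, 3.14, 3.14, 3.14, 3.14].

INTERFACE

Orientations are given as a rotation vector (axis times angle).
In Python, from cell import * gives the robot as it stands. Calls block until the motion is done:
- movep(position, orientation): joint-space move of the TCP to a pose.
- move_l(position, velocity=0.15, rot=None, until_force=None): straight line of the TCP; rot=None keeps the orientation; velocity is the mean speed in m/s. With until_force (N) it stops when the force on the tool has changed by that much, and returns True; else False.
- set_joints(angles): joint-space move.
- let_go() and grab(newtons=None): open the fingers fully, or close them until they stop; newtons is the grip in N (None keeps the last).
- sleep(seconds).
- ik(position, orientation): joint angles nearest the present ones, or None.
- get_state(): the state.
- grab_frame(name): name is "scene" or "top"; returns a dict with "img" (384x512x3 uint8, red, green, blue), "fx", "fy", "cx", "cy" (pixels), "cam_to_world" (4x4, takes a point from camera to world coordinates). Camera axes: x right, y down, z forward; pixel columns grow to the right and rows downward; lengths in m; the calibration is good to about 2 mm. A picture is of the moment at which its call begins. There is no depth.
A pose or a line that the arm cannot do raises MotionError and nothing moves.
- sign_off(): hands the job in, once; it reports no verdict.
Trained networks look in the newest picture that a camera, given by its name, has taken for a name from the list of things; names that differ only in an ending like _2 or _b are one class to them, and where a whole thing is asked for, a point or a joint stands for the part that bears it (a point fixed in the world has none). Each returns a list of dicts, best first, with "score" (0 to 1); they miss things now and then, are a little off and sometimes report something else, mostly with a low value. They report only what shows in the picture. A call takes as long as a camera call. They do not tell look-alikes from the thing itself.
- spot_in(camera, name): "centre" ([column, row] in pixels, amid what is visible of it).
- silhouettes(camera, name): "mask" (384x512 bool, what is visible of it) and "centre" ([column, row] in pixels, amid what is visible of it).
- tip_of(camera, name): "centre" ([column, row] in pixels: a listed point, or the origin of a listed thing).
The state is a dict: "clock": time; "q": joint angles; "joint_velocities": joint speeds; "tau": joint torques, N m; "position": TCP position; "eef_rot": TCP orientation; "contact_force": force on the tool from outside, world axes, zero at the start; "wrist_torque": the same for the moment, N m; "finger_gap": opening from 0.0 (shut) to 1.0 (fully open).
Only numpy, scipy, OpenCV 4.12 (cv2) and the standard library are available. Lean on these libraries where they do the work, as an engineer would, in place of code of your own. Each camera call takes 0.05 s, during which the arm holds its last target. There are 200 camera calls.

TASK

A chilled parcel has to be checked at the counter: pull the stopper out of the port in its foam lid and leave it in the steel tray. Then take the probe thermometer from its stand and lower its stem upright through the middle of the open port until the dark mark on the stem is level with the top of the lid, without the probe ever touching the box, because contact spoils the reading. Finish while still holding it there, still and centred in the port, and leave the carton, the tape roll and the bottle as they are.

Things in the scene. Friction and masses are not known exactly. Their poses are not given: they have to be found in the camera images.
- box: white foam shipping box, 220 x 170 mm, 130 mm high in all (its lid, 226 x 176 mm and 30 mm thick, is taped on); it does not move. Origin: centre of the underside, x along the 220 mm side, z up. Inside, the free space reaches from 25 mm to 100 mm above the table, and nothing in it is in the way of the stem. The port lies 45 mm from the lid's centre towards -x; a paper label covers the other half of the lid
- port (a point): centre of the mouth of the port, a plain round vertical hole of 22 mm diameter through the 30 mm thick lid, at the lid's upper face (130 mm above the table); same axes as the box. At the start the stopper sits in it
- plug: the stopper, light grey hard plastic, 30 g, 53 mm long: shank 18 mm in diameter and 18 mm long (loose fit in the port, simply lifts out), above it a flange 34 mm in diameter and 5 mm thick that rests on the lid, above that a round knob 26 mm in diameter and 30 mm tall. Origin: centre of the shank's lower end, z along the stopper's axis towards the knob
- plug_knob (a point): point on the stopper's axis in the knob, 41 mm above the shank's lower end and 12 mm below the knob's top, where it is gripped
- probe: the probe thermometer, about 100 g, 175 mm long: a straight steel stem 6 mm in diameter and 110 mm long (its top 10 mm is a black neck 10 mm in diameter) under a flat grey instrument head 40 mm (y) x 24 mm (x) x 65 mm (z), display on the -x face. Origin: the tip of the stem; z runs up along the stem to the head. At the start it hangs upright in the stand, the underside of its head on the stand's deck, and simply lifts out upwards
- probe_tip (a point): the tip of the stem
- probe_mark (a point): middle of the dark depth mark, a band 3 mm wide round the stem, 70 mm above the tip
- probe_head (a point): point in the middle of the head's width and thickness, 150 mm above the tip and 25 mm below the head's top, where it is gripped
- stand: aluminium bench stand of the probe, fixed: base 80 x 100 mm, two cheeks, and a deck 60 x 84 mm whose top is 130 mm above the table, with a 16 mm hole in its middle for the stem. Origin: centre of the underside, under the hole
- tray: open stainless steel tray, fixed, 115 x 150 mm outside, 22 mm high, floor and walls 3 mm thick. Origin: centre of the underside, x along the 115 mm side
- carton: bystander: small cardboard carton 110 x 160 x 85 mm, origin at the centre of its underside
- tape: bystander: roll of packing tape lying flat, 100 mm across, 45 mm high, origin at the centre of its underside
- sauce: bystander: brown bottle 56 mm in diameter and 170 mm tall, origin at the centre of its underside
Not all that is in view belongs to the job. Of the things shaped like the plug, the grey one is meant.

How it is judged:
On the way:
1. the stopper has been pulled and lies in the tray, let go (x of plug_knob in the frame of tray between -0.0575 and 0.0575 m and y of plug_knob in the frame of tray between -0.075 and 0.075 m and z of plug_knob in the frame of tray below 0.055 m and contact force between the fingers and plug below 0.05 N and contact force between plug and tray above 0.05 N), for 0.2 s.
At the end, for the whole second after the job is handed in: The stopper lies at rest in the tray. The probe is held by the fingers alone, still, clear of the box, its stem down through the port with the dark mark within 8 mm of the height of the lid's top and both the mark and the tip within 5 mm of the port's vertical axis, head up (x of plug_knob in the frame of tray between -0.0575 and 0.0575 m and y of plug_knob in the frame of tray between -0.075 and 0.075 m and z of plug_knob in the frame of tray below 0.055 m and linear speed of plug below 0.03 m/s and contact force between plug and tray above 0.05 N and horizontal distance between each of probe_tip, probe_mark and port below 0.005 m and z of probe_mark in the frame of port between -0.008 and 0.008 m and angle between probe's own z axis and vertical below 0.14 rad and contact force between the fingers and probe above 1 N and contact force between probe and box below 0.05 N and linear speed of probe below 0.02 m/s); the arm keeps its last pose, push and grip.
It fails at once if the probe touches the box (contact force between probe and box above 0.2 N).
It fails at once if the carton is moved (distance of carton from where it was at the start of the episode above 0.02 m).
It fails at once if the tape roll is moved (distance of tape from where it was at the start of the episode above 0.02 m).
It fails at once if the bottle is moved (distance of sauce from where it was at the start of the episode above 0.02 m).
It also fails if it takes over 72 s, if anything falls off the work surface, if the arm or the gripper's body presses on something with over 40 N, if the wrist force passes 120 N, or if a joint passes its speed limit or range.

## Working session

There is one attempt and no reset: what is moved stays moved. The work goes in short steps, each a Python script; the robot and the scene stay as the last script left them, time stands still between calls to the robot, and variables do not carry over. Pictures are saved under pics/ and viewed, about 8 in all and at most 12, crops included, and the job is handed in when it is done.

```bash
ls; mkdir -p pics; cat > h.py <<'E'
from cell import *
import numpy as np, cv2
def ray(f,px):
    T=np.array(f["cam_to_world"]);d=T[:3,:3]@np.array([(px[0]-f["cx"])/f["fx"],(px[1]-f["cy"])/f["fy"],1.0])
    return T[:3,3],d
def at_z(f,px,z):
    o,d=ray(f,px);return o+d*(z-o[2])/d[2]
def proj(f,p):
    T=np.array(f["cam_to_world"]);c=T[:3,:3].T@(np.array(p)-T[:3,3])
    return np.array([f["cx"]+f["fx"]*c[0]/c[2],f["cy"]+f["fy"]*c[1]/c[2]])
def tri(fs,pxs):
    A=np.zeros((3,3));b=np.zeros(3)
    for f,p in zip(fs,pxs):
        o,d=ray(f,p);d=d/np.linalg.norm(d);M=np.eye(3)-np.outer(d,d);A+=M;b+=M@o
    x=np.linalg.solve(A,b);return x
def save(img,n): cv2.imwrite("pics/"+n,cv2.cvtColor(np.ascontiguousarray(img),cv2.COLOR_RGB2BGR))
E
python3 - <<'E'
from h import *
np.set_printoptions(precision=4,suppress=True)
F={}
for c in("top","scene"):
    F[c]=f=grab_frame(c);save(f["img"],c+"0.png");print(c,f["fx"],np.array(f["cam_to_world"]).tolist())
Z=dict(port=.13,plug=.112,plug_knob=.153,probe_tip=.02,probe_mark=.09,probe_head=.17,box=0,stand=0,tray=0,carton=0,tape=0,sauce=0)
for n,z in Z.items():
    for c in F:
        for r in tip_of(c,n)[:4]: print(n,c,np.round(r["centre"],1),round(r["score"],2),at_z(F[c],r["centre"],z))
E
```

```text
pics
top 450.9778820000167 [[0.011407213068297372, -0.9923905041603367, 0.12260082684226527, 0.41736331834773943], [-0.999849438713051, -0.012923485672977323, -0.011579439678038813, -0.036465605038252205], [0.013075756009174358, -0.12245027876837598, -0.992388509523531, 1.4799197034719678], [0.0, 0.0, 0.0, 1.0]]
scene 367.4507826579493 [[0.9802088210237309, 0.12321431241688774, -0.1549480571123793, 0.7253315634649594], [0.19726108408436221, -0.6739169655211168, 0.7119859466932421, -0.6710731925157544], [-0.016695265590272682, -0.7284601271164013, -0.6848847430834086, 0.7149309948340962], [0.0, 0.0, 0.0, 1.0]]
port top [230.3 204.2] 0.82 [0.5456 0.0211 0.13  ]
port scene [251.5  95.2] 0.6 [0.4878 0.3768 0.13  ]
port scene [239.8 169.2] 0.57 [0.5362 0.0079 0.13  ]
plug top [215.2 244.6] 0.67 [0.4247 0.0651 0.112 ]
plug top [233.3 244.9] 0.66 [0.4244 0.0107 0.112 ]
plug top [234.1 201.9] 0.62 [0.5545 0.0105 0.112 ]
plug top [278.8 211. ] 0.58 [ 0.5284 -0.1259  0.112 ]
plug scene [203.6 203.2] 0.72 [ 0.4758 -0.1062  0.112 ]
plug scene [209.1 183.5] 0.63 [ 0.4686 -0.038   0.112 ]
plug sce
[... 1193 characters left out ...]
 scene [241.  172.4] 0.42 [0.5011 0.1448 0.    ]
stand top [148.2 219.1] 0.69 [0.5056 0.2943 0.    ]
stand top [139.6 149.7] 0.65 [0.7365 0.3322 0.    ]
stand scene [251.  142.1] 0.62 [0.4985 0.3019 0.    ]
tray top [335.3 236.9] 0.64 [ 0.4548 -0.3188  0.    ]
tray scene [170.6 311.1] 0.96 [ 0.4575 -0.324   0.    ]
carton top [141.  149.9] 0.69 [0.7359 0.3275 0.    ]
carton scene [326.9 141. ] 0.77 [0.7445 0.3517 0.    ]
tape top [358.8 173.7] 0.84 [ 0.6654 -0.3995  0.    ]
tape scene [258.7 370.5] 0.57 [ 0.664  -0.4069  0.    ]
sauce top [316.6 157.3] 0.81 [ 0.7191 -0.2589  0.    ]
sauce scene [297.5 304.1] 0.57 [ 0.7191 -0.2573  0.    ]
sauce scene [260.8 208.6] 0.53 [0.5883 0.007  0.    ]
```

```bash
python3 - <<'E'
import cv2,numpy as np
a=cv2.imread("pics/top0.png")[120:290,100:380];b=cv2.imread("pics/scene0.png")[50:384,120:400]
cv2.imwrite("pics/top_c.png",cv2.resize(a,None,fx=2.8,fy=2.8,interpolation=cv2.INTER_CUBIC))
cv2.imwrite("pics/scene_c.png",cv2.resize(b,None,fx=1.79,fy=1.79,interpolation=cv2.INTER_CUBIC))
E
```

```text
(no output)
```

View pics/top_c.png

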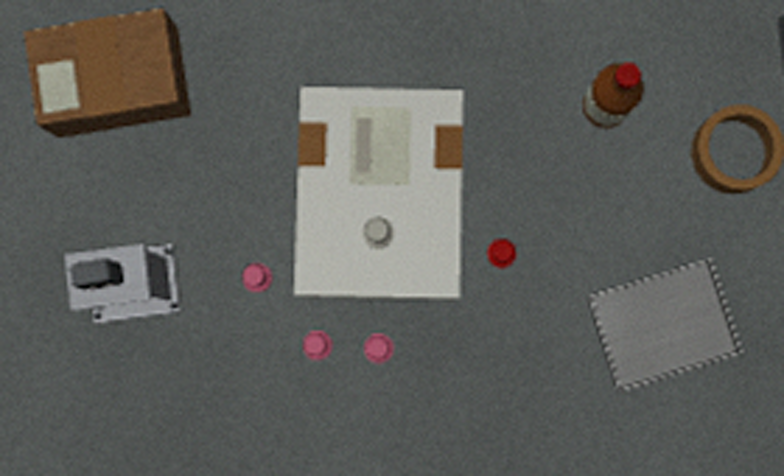

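View pics/scene_c.png

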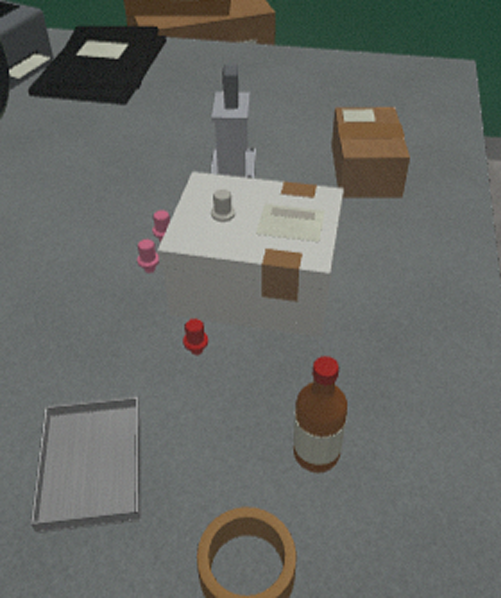

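Plug-shaped things (top image px): grey at (234.6,202.5) on the lid; pink at (191,219), (213,243), (235,244); red at (279,210). Only the grey one sits in the port, on the lid half without the label, so it is the one meant. Next I measure more precisely and make a confirming crop.

```bash
python3 - <<'E'
from h import *
np.set_printoptions(precision=4,suppress=True)
F={c:grab_frame(c) for c in("top","scene")}
t=F["top"];img=t["img"].astype(int)
# lid outline
m=((img.min(2)>150)).astype(np.uint8);m=cv2.morphologyEx(m,cv2.MORPH_CLOSE,np.ones((9,9)))
cs,_=cv2.findContours(m,cv2.RETR_EXTERNAL,cv2.CHAIN_APPROX_NONE)
c=max(cs,key=cv2.contourArea).reshape(-1,2);W=np.array([at_z(t,p,.13)[:2] for p in c],np.float32)
print("lid",cv2.minAreaRect(W*1000))
for n in("plug","probe","stand","tray"):
    for cam in F:
        for r in silhouettes(cam,n)[:5]:
            k=r["mask"];ys,xs=np.nonzero(k);print(n,cam,round(r["score"],2),np.round(r["centre"],1),"bbox",xs.min(),xs.max(),ys.min(),ys.max(),"rgb",F[cam]["img"][k].mean(0).round(), k.sum())
s=get_state();print(s["eef_rot"],s["position"],s["finger_gap"])
# predicted pixels for plug at guess
for p in([.545,.01,.165],[.545,.01,.135],[.545,.01,.13]): print(proj(t,p),proj(F["scene"],p))
a=cv2.resize(t["img"][180:245,115:295],None,fx=4.4,fy=4.4,interpolation=cv2.INTER_CUBIC)
b=cv2.resize(F["scene"]["img"][80:205,190:310],None,fx=2.4,fy=2.4,interpolation=cv2.INTER_CUBIC)
o=np.zeros((290+300,800,3),np.uint8);o[:a.shape[0],:a.shape[1]]=a;o[288:288+b.shape[0],:b.shape[1]]=b
save(o,"crop1.png")
E
```

```text
lid ((595.2787475585938, 8.500877380371094), (174.02252197265625, 224.63558959960938), 89.64167022705078)
plug top 0.61 [234.6 202.4] bbox 229 239 198 207 rgb [131. 130. 120.] 89
plug top 0.58 [278.  205.5] bbox 274 283 205 214 rgb [116.  21.  20.] 85
plug top 0.52 [190.5 216.9] bbox 186 196 214 223 rgb [142.  73.  91.] 84
plug top 0.47 [214.4 244.5] bbox 207 217 238 248 rgb [138.  76.  93.] 98
plug scene 0.69 [250.2  99.4] bbox 244 252 86 110 rgb [71. 73. 74.] 203
plug scene 0.64 [245.2 167.8] bbox 238 250 155 174 rgb [129. 129. 122.] 204
plug scene 0.48 [228.6 236.4] bbox 223 235 228 247 rgb [119.  43.  41.] 203
plug scene 0.47 [202.1 195.7] bbox 197 208 184 202 rgb [135.  83.  98.] 180
probe top 0.46 [132.2 216.3] bbox 125 143 212 222 rgb [62. 65. 66.] 176
probe scene 0.65 [247.7  97.5] bbox 244 252 87 110 rgb [69. 71. 73.] 181
stand top 0.56 [146.4 222.1] bbox 122 163 207 234 rgb [122. 124. 126.] 772
stand scene 0.65 [246.5 126.7] bbox 238 262 102 149 rgb [113. 115. 117.] 919
tray top 0.84 [338.3 233.2] bbox 310 364 212 258 rgb [109. 109. 107.] 1727
tray scene 0.92 [166.8 308.9] bbox 137 198 272 347 rgb [120. 121. 120.] 3983
[-2.5076  1.8925  0.0001] [ 0.1508 -0.5289  0.2313] 1.0019284329442864
[233.6142 203.3113] [242.8571 157.9455]
[233.9518 204.2843] [243.3693 167.5212]
[234.0066 204.4424] [243.4525 169.0753]
```

View pics/crop1.png

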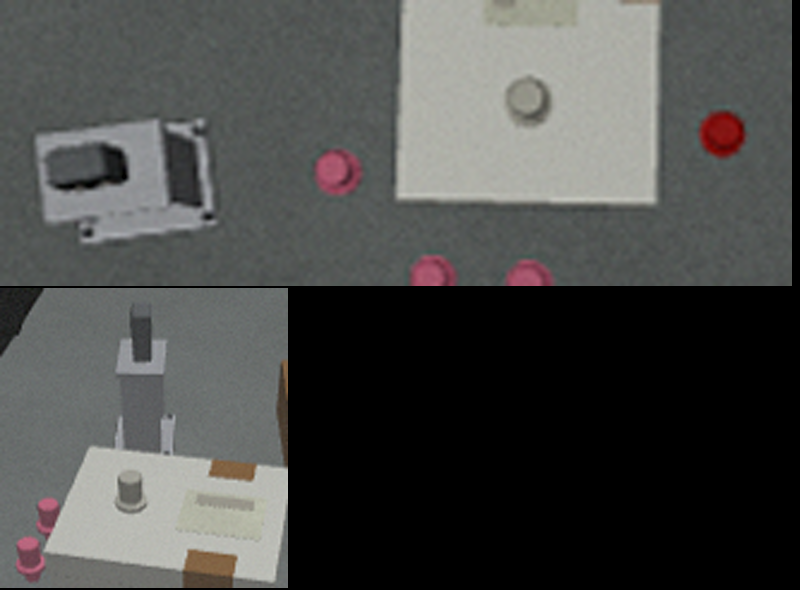

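Crop confirms it: the grey stopper is at crop (528,100), which is top px (235,202.7). It stands on the lid, and the others stand on the table. Lid fit is 224.6 x 174 mm against 226 x 176, so the port is about (0.550, 0.0085). Now I pull the stopper.

```bash
cat >> h.py <<'E'
from scipy.spatial.transform import Rotation as R
def down(a): return (R.from_euler("z",a)*R.from_euler("x",np.pi)).as_rotvec()  # jaw axis at world yaw a
def st(m=""):
    s=get_state();print(m,"t%.1f"%s["clock"],np.round(s["position"],4),"F",np.round(s["contact_force"],2),"gap %.3f"%s["finger_gap"])
    return s
E
python3 - <<'E'
from h import *
P=[.5495,.0082]
for a in(0,np.pi/2,-np.pi/2,np.pi):
    q=ik([*P,.24],down(a));print(a,None if q is None else np.round(q,2))
movep([.40,-.25,.27],down(np.pi/2));st()
movep([*P,.24],down(np.pi/2));st()
print(move_l([*P,.139],.1,until_force=6));st()
grab(40);st("grab")
move_l([*P,.24],.1);st("lift")
movep([.456,-.321,.20],down(np.pi/2));st()
f=grab_frame("scene");save(cv2.resize(f["img"][150:384,80:340],None,fx=2.4,fy=2.4),"held.png")
E
```

```text
0 [-0.12  0.32 -0.18  1.07  0.    1.45]
1.5707963267948966 [-0.12  0.32 -0.18  1.07  0.   -0.12]
-1.5707963267948966 [-0.12  0.32 -0.18  1.07  0.    3.02]
3.141592653589793 [-0.12  0.32 -0.18  1.07  0.   -1.69]
 t3.7 [ 0.3999 -0.2503  0.27  ] F [ 0.27 -0.37  0.  ] gap 0.999
 t4.8 [0.5494 0.0072 0.2401] F [ 0.29 -0.78  0.39] gap 0.999
False
 t6.0 [0.5501 0.0081 0.1397] F [-0.58  0.06  0.02] gap 1.002
grab t6.5 [0.5498 0.0082 0.1394] F [-1.12  1.58  2.82] gap 0.282
lift t7.7 [0.549  0.0082 0.2393] F [ 0.8  -0.41  0.19] gap 0.281
 t9.0 [ 0.4565 -0.3201  0.2   ] F [ 0.84 -0.17 -0.08] gap 0.285
```

View pics/held.png

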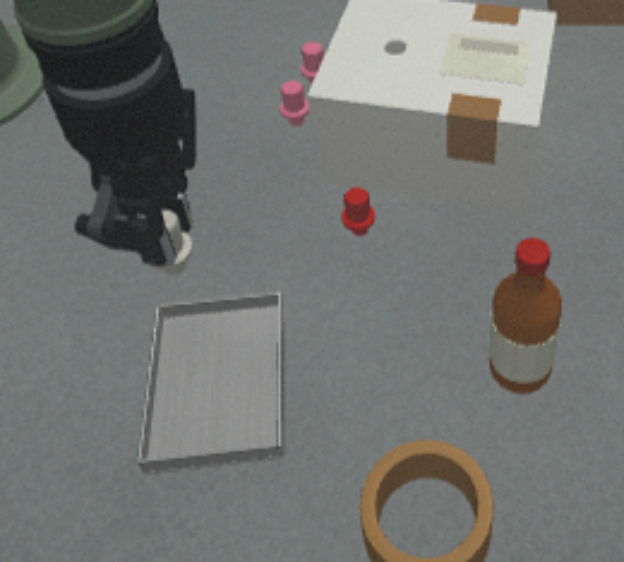

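The stopper is held and the port is open (dark disc at picture (395,47), scene px (244.6,169.6)). Next I place it in the tray and measure the hole and the probe with the arm out of the way.

```bash
python3 - <<'E'
from h import *
np.set_printoptions(precision=4,suppress=True)
move_l([.456,-.321,.05],.12)
print(move_l([.456,-.321,.029],.04,until_force=4));st()
let_go();sleep(.2);move_l([.456,-.321,.14],.15);st()
# measure
F={c:grab_frame(c) for c in("top","scene")}
pts={}
for c,(u,v) in dict(top=(234.5,203.5),scene=(244.6,169.6)).items():
    g=cv2.cvtColor(F[c]["img"],cv2.COLOR_RGB2GRAY).astype(float)
    u0,v0=int(u)-8,int(v)-8;w=g[v0:v0+17,u0:u0+17];bg=np.median(w);d=np.clip(bg-w-25,0,None)
    n,l,s_,_=cv2.connectedComponentsWithStats((d>0).astype(np.uint8));k=1+np.argmax(s_[1:,4]);d=d*(l==k)
    yy,xx=np.mgrid[:17,:17];px=np.array([u0+(d*xx).sum()/d.sum(),v0+(d*yy).sum()/d.sum()]);pts[c]=px
    print("hole",c,px,s_[k],at_z(F[c],px,.13))
    print("  port net",[(np.round(r["centre"],1),round(r["score"],2)) for r in tip_of(c,"port")[:2]])
print("tri",tri([F["top"],F["scene"]],[pts["top"],pts["scene"]]))
for c in F:
  for r in silhouettes(c,"plug")[:5]: print("plug",c,np.round(r["centre"],1),F[c]["img"][r["mask"]].mean(0).round(),at_z(F[c],r["centre"],.03))
for c in F:
  for n,z in(("probe_head",.17),("probe",.02),("stand",0)):
    print(n,c,[(np.round(r["centre"],1),round(r["score"],2),at_z(F[c],r["centre"],z)) for r in tip_of(c,n)[:2]])
a=cv2.resize(F["top"]["img"][200:245,112:172],None,fx=9,fy=9,interpolation=cv2.INTER_CUBIC)
b=cv2.resize(F["scene"]["img"][78:158,230:270],None,fx=5,fy=5,interpolation=cv2.INTER_CUBIC)
d=cv2.resize(F["top"]["img"][205:265,305:370],None,fx=3,fy=3,interpolation=cv2.INTER_CUBIC)
o=np.zeros((600,800,3),np.uint8)
for im,y,x in((a,0,0),(b,0,560),(d,410,0)): h=min(im.shape[0],600-y);o[y:y+h,x:x+im.shape[1]]=im[:h]
save(o,"m2.png")
E
```

```text
True
 t11.0 [ 0.4558 -0.3209  0.0303] F [-0.78  0.82  5.  ] gap 0.283
 t12.7 [ 0.4555 -0.3205  0.1393] F [0.4  0.32 0.31] gap 0.997
hole top [234.4813 202.6479] [ 5  4  8  8 52] [0.5504 0.0087 0.13  ]
  port net [(array([230.7, 200.7]), 0.91)]
hole scene [244.3105 169.3828] [ 4  6 10  6 47] [0.5474 0.0092 0.13  ]
  port net [(array([240.4, 169.8]), 0.91)]
tri [0.549  0.0082 0.1314]
plug top [190.3 213.7] [154.  78.  98.] [0.5228 0.1533 0.03  ]
plug top [280.5 208.2] [116.  31.  30.] [ 0.5442 -0.1367  0.03  ]
plug top [233.7 244.7] [152.  79.  98.] [0.4254 0.0122 0.03  ]
plug scene [168.6 304.8] [141. 141. 134.] [ 0.4595 -0.326   0.03  ]
plug scene [227.9 236. ] [132.  47.  45.] [ 0.5334 -0.1261  0.03  ]
plug scene [200.5 191.9] [147.  88. 105.] [0.4204 0.0109 0.03  ]
plug scene [208.8 175.5] [149.  96. 111.] [0.4229 0.0808 0.03  ]
probe_head top []
probe top [(array([141.7, 221.3]), 0.45, array([0.497 , 0.3104, 0.02  ]))]
stand top [(array([147.7, 221. ]), 0.75, array([0.4994, 0.2956, 0.    ]))]
probe_head scene [(array([252.4,  94.1]), 0.76, array([0.5053, 0.3121, 0.17  ]))]
probe scene []
stand scene [(array([249.9, 141.6]), 0.96, array([0.4943, 0.304 , 0.    ]))]
```

View pics/m2.png

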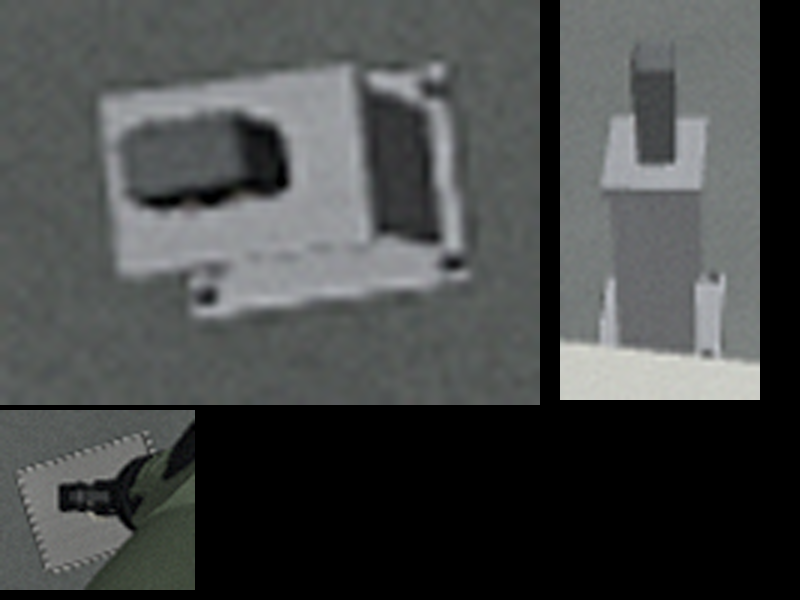

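The stopper stands in the tray (scene px (168.6,304.8), now at (.4595,-.326)). The stand deck is centred in the zoom at (237,170), yawed about 6.7°, and the head's top face is at about (186,155). Next I grasp the probe and lift it.

```bash
python3 - <<'E'
from h import *
np.set_printoptions(precision=4,suppress=True)
F={c:grab_frame(c) for c in("top","scene")};t,s=F["top"],F["scene"]
cv=lambda p:(112+p[0]/9-.5+1/18,200+p[1]/9-.5+1/18)
D=np.array([at_z(t,cv(p),.13) for p in((100,98),(352,68),(375,243),(120,272))]);H=np.array([at_z(t,cv(p),.195) for p in((125,125),(240,110),(248,185),(130,200))])
print("deck",D.mean(0),np.linalg.norm(D[1]-D[0]),np.linalg.norm(D[3]-D[0]));print("head",H.mean(0),np.linalg.norm(H[1]-H[0]),np.linalg.norm(H[3]-H[0]))
l=D[0]-D[1]+D[3]-D[2]*1;yl=(D[0]+D[3]-D[1]-D[2]);th=np.arctan2(-yl[0],yl[1]);print("yaw",th)
cs=lambda p:(230+p[0]/5-112-.4+0,78+p[1]/5-.4) if 0 else (230+(p[0]-560)/5-.4,78+p[1]/5-.4)
S=np.array([at_z(s,cs(p),.13) for p in((612,118),(707,120),(702,190),(601,187))]);print("deck scene",S.mean(0))
St=np.array([at_z(s,cs(p),.195) for p in((634,44),(675,44),(676,70),(630,68))]);print("head scene",St.mean(0))
P=(D.mean(0)+H.mean(0))[:2]/2; 
P=.6*P+.4*(S.mean(0)+St.mean(0))[:2]/2;print("P",P)
if np.linalg.norm(P-[.502,.30])<.02:
    np.save("P.npy",[*P,th])
    movep([.42,-.05,.33],down(th));movep([*P,.30],down(th));st()
    print(ik([.55,.0085,.32],down(th)))
    print(move_l([*P,.151],.12,until_force=6));st()
    grab(40);st("grab")
    for c in F:save(grab_frame(c)["img"],"g_"+c+".png")
E
```

```text
deck [0.4994 0.296  0.13  ] 0.08378748479602567 0.05827597078647798
head [0.5    0.2963 0.195 ] 0.03637942103857069 0.023800139895643755
yaw 0.12893334460386618
deck scene [0.496  0.2968 0.13  ]
head scene [0.4973 0.2956 0.195 ]
P [0.4985 0.2962]
 t16.4 [0.4988 0.2951 0.3001] F [-0.02  0.34 -0.96] gap 1.000
[-0.1188  0.2851 -0.0235  1.2622  0.      1.3231]
False
 t17.7 [0.499  0.2964 0.1518] F [ 0.54 -0.22 -0.58] gap 0.999
grab t18.3 [0.4986 0.2962 0.1512] F [0.83 0.98 2.16] gap 0.280
```

```bash
python3 - <<'E'
from h import *
np.set_printoptions(precision=4,suppress=True)
P=np.load("P.npy");th=P[2]
move_l([P[0],P[1],.32],.12);st("lift")
Q=[.5495,.0085]
movep([.5,.15,.325],down(th));movep([*Q,.315],down(th));sleep(.5);st("over")
F={}
for c in("top","scene"):
    F[c]=f=grab_frame(c)
    for n in("probe_tip","probe_mark","probe_head"): print(c,n,[(np.round(r["centre"],1),round(r["score"],2)) for r in tip_of(c,n)[:2]])
s=F["scene"]
for z in(.184,.254,.294,.13): print("exp scene",z,proj(s,[*Q,z]), "top",proj(F["top"],[*Q,z]))
save(cv2.resize(s["img"][40:190,200:300],None,fx=4,fy=4,interpolation=cv2.INTER_CUBIC),"over.png")
E
```

```text
lift t20.0 [0.4981 0.296  0.3192] F [ 0.35  0.22 -1.8 ] gap 0.279
over t21.8 [0.5495 0.0089 0.3151] F [ 0.07 -0.3  -1.33] gap 0.277
top probe_tip []
top probe_mark []
top probe_head []
scene probe_tip []
scene probe_mark [(array([244.1, 126.5]), 0.63)]
scene probe_head [(array([243.3,  91.6]), 0.94)]
exp scene 0.184 [244.2206 152.2263] top [233.9391 201.1268]
exp scene 0.254 [242.9842 127.301 ] top [233.0946 198.5166]
exp scene 0.294 [242.2111 111.7156] top [232.5678 196.8886]
exp scene 0.13 [245.0855 169.6633] top [234.5315 202.9575]
```

View pics/over.png

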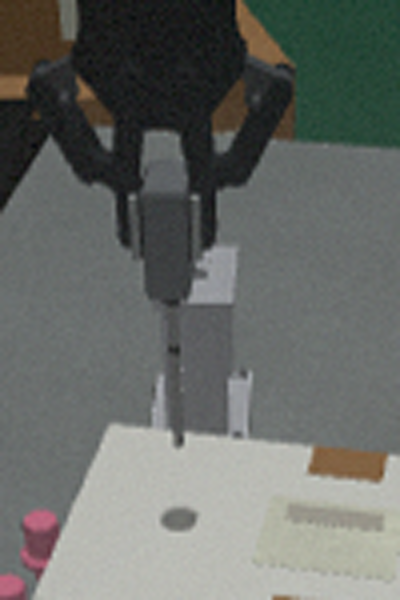

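Probe held upright. Tip at px (244.6,150.4), mark (243.1,126.9), hole (244.4,169.1), close to expected, though the tip row is about 1.8 px off. I'll lower the tip to about 10 mm above the lid, where the stem shows against white foam, and rotate the tool to measure the stem's offset in both axes.

```bash
cat > meas.py <<'E'
from h import *
np.set_printoptions(precision=4,suppress=True)
def frames(n=4):
    fs=[grab_frame("scene") for _ in range(n)];f=fs[0];return f,np.mean([cv2.cvtColor(x["img"],cv2.COLOR_RGB2GRAY).astype(float) for x in fs],0)
def stem(g,r0=150,r1=163,c0=236,c1=254):
    rows,cols=[],[]
    for r in range(r0,r1):
        w=g[r,c0:c1];d=np.clip(np.median(w)-w-15,0,None)
        if d.sum()>0: rows.append(r);cols.append((d*np.arange(c0,c1)).sum()/d.sum())
    return np.polyfit(rows,cols,1)
def blob(g,r0,r1,c0=236,c1=254):
    w=g[r0:r1,c0:c1];d=np.clip(np.percentile(w,70)-w-20,0,None);y,x=np.mgrid[r0:r1,c0:c1];return (d*x).sum()/d.sum(),(d*y).sum()/d.sum()
def tiprow(g,c,r0=156,r1=176):
    c=int(round(c));v=g[r0:r1,c-1:c+2].mean(1);return v
E
python3 - <<'E'
from meas import *
th=np.load("P.npy")[2];Q=[.5495,.0085]
move_l([*Q,.271],.08)
ims=[]
for k in(0,1,2):
    if k: movep([*Q,.271],down(th+k*np.pi/2))
    sleep(.4);s=st(k);f,g=frames()
    p=stem(g);print("slope",p[0],"col@152,162",np.polyval(p,[152,162]),"exp tip",proj(f,[*s["position"][:2],.14]),"exp col mid",proj(f,[*s["position"][:2],.17]))
    print(tiprow(g,np.polyval(p,166)).round())
    ims.append(cv2.resize(g[110:180,225:265].astype(np.uint8),None,fx=6.5,fy=8,interpolation=cv2.INTER_CUBIC))
cv2.imwrite("pics/rot.png",np.hstack(ims))
E
```

```text
0 t23.3 [0.5496 0.0085 0.2712] F [ 0.08 -0.24 -1.24] gap 0.277
slope 0.05574409157982046 col@152,162 [244.3583 244.9158] exp tip [244.9828 166.5576] exp col mid [244.5051 156.9027]
[108. 108. 105. 101. 100. 102. 102. 106. 102. 114. 142. 129. 112. 115.
 113. 112. 139. 192. 189. 188.]
1 t25.3 [0.5495 0.0085 0.271 ] F [-0.69 -0.76 -1.14] gap 0.277
slope 0.05154885709378921 col@152,162 [242.9251 243.4406] exp tip [244.928  166.5426] exp col mid [244.449  156.8879]
[122. 121. 113. 114. 115. 115. 115. 108. 108. 109. 111. 117. 112. 113.
 113. 110. 135. 189. 186. 186.]
2 t27.3 [0.5495 0.0085 0.271 ] F [-0.43 -0.45 -0.74] gap 0.274
slope 0.04312851506425013 col@152,162 [244.0204 244.4517] exp tip [244.9329 166.5487] exp col mid [244.4541 156.8939]
[115. 116. 116. 116. 117. 115. 112. 111. 110. 110. 105. 100. 114. 114.
 114. 112. 140. 192. 189. 188.]
```

View pics/rot.png

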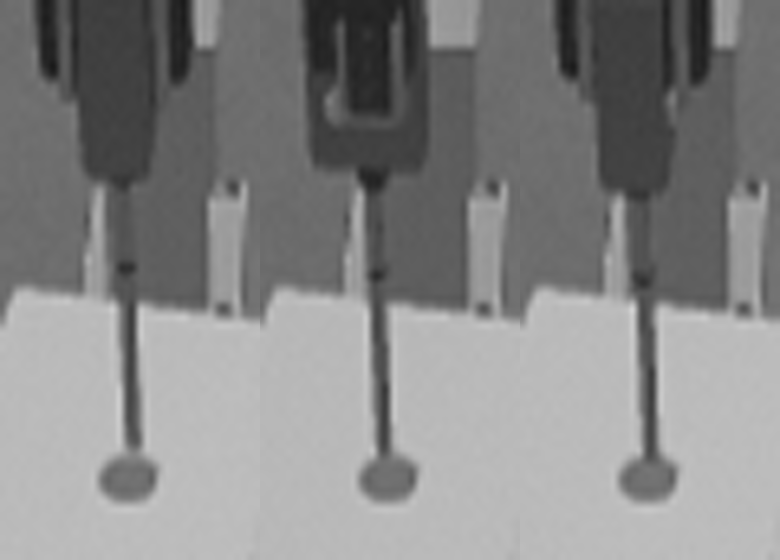

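Half-turn average gives stem column 244.44 (expected 244.45) and tip row 166.55 (expected 166.55), so the scene camera agrees with the robot. The stem sits 3.3 mm off the TCP axis: at the present yaw (half turn) that is about -0.5 mm in x and -3.3 mm in y. The scene camera puts the port at (0.5478, 0.0091). I shift accordingly and check just above the lid.

```bash
python3 - <<'E'
from meas import *
th=np.load("P.npy")[2]
T=[.5485,.0124]
move_l([*T,.271],.03);sleep(.4);s=st();f,g=frames()
p=stem(g);e=[T[0]-.0005,T[1]-.0033]
print("slope",p,"col@157",np.polyval(p,157),"exp",proj(f,[*e,.17]),"exp tip",proj(f,[*e,.14]),"port",proj(f,[*e,.13]),"col extrap",np.polyval(p,[166.5,169.5]))
print(tiprow(g,np.polyval(p,166)).round())
# hole columns below tip rows
for r in range(166,175):
    w=g[r,236:254];d=np.clip(np.median(g[150:165,236:254])-w-30,0,None);print(r,round(d.sum()),round((d*np.arange(236,254)).sum()/max(d.sum(),1),2))
cv2.imwrite("pics/pre.png",cv2.resize(g[110:180,225:265].astype(np.uint8),None,fx=8,fy=8,interpolation=cv2.INTER_CUBIC))
E
```

```text
t28.1 [0.5485 0.0123 0.271 ] F [ 1.51  0.92 -1.25] gap 0.277
slope [  0.0482 236.6932] col@157 244.25684522230335 exp [243.8995 156.668 ] exp tip [244.3906 166.3207] port [244.5494 169.4416] col extrap [244.7145 244.859 ]
[116. 115. 116. 116. 118. 116. 111. 110. 111. 108. 116. 130. 113. 113.
 114. 112. 139. 193. 189. 189.]
166 121 244.7
167 128 244.54
168 333 244.55
169 384 244.33
170 378 244.27
171 290 244.18
172 79 244.04
173 0 0.0
174 0 0.0
```

View pics/pre.png

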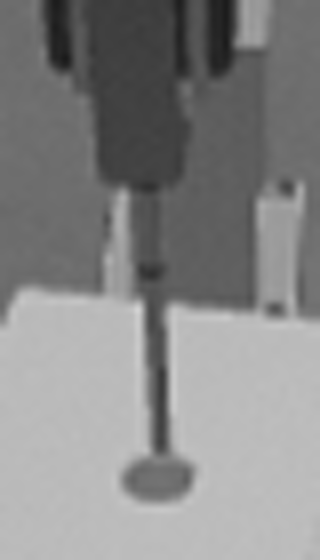

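The stem points into the hole: tip at picture (160,450), hole centre (158,479), leaving about 1 mm to the right. I trim x by -0.7 mm and descend in stages.

```bash
python3 - <<'E'
from meas import *
T=[.5478,.0124]
move_l([*T,.271],.02)
for z in(.25,.22,.191):
    print(move_l([*T,z],.03,until_force=2.5));st()
sleep(.5);s=st("in");f,g=frames()
for m in ("probe_mark","probe_head","plug_knob"):
    print(m,[(np.round(r["centre"],1),round(r["score"],2)) for r in tip_of("scene",m)[:4]])
print("exp port",proj(f,[.5475,.0091,.13]), "stem fit",[ (r,round(float(np.polyval(stem(g,152,164),r)),2)) for r in(157,169)])
a=cv2.resize(g[130:185,220:270].astype(np.uint8),None,fx=8,fy=8,interpolation=cv2.INTER_CUBIC)
b=cv2.resize(g[260:355,125:205].astype(np.uint8),None,fx=4.6,fy=4.6,interpolation=cv2.INTER_CUBIC)
cv2.imwrite("pics/in.png",np.hstack([a,np.pad(b,((0,a.shape[0]-b.shape[0]),(0,0)))]))
E
```

```text
False
 t29.4 [0.5479 0.0124 0.2501] F [-0.03 -0.88 -1.  ] gap 0.279
False
 t30.6 [0.5479 0.0124 0.2202] F [-0.55  0.99 -1.63] gap 0.274
False
 t31.7 [0.548  0.0124 0.1912] F [ 0.45 -0.35 -0.98] gap 0.276
in t32.2 [0.5478 0.0124 0.191 ] F [-0.16  0.37 -0.73] gap 0.271
probe_mark [(array([247.4, 169.1]), 0.68)]
probe_head [(array([244.1, 142.5]), 0.94)]
plug_knob [(array([229.1, 232.5]), 0.72), (array([209.9, 173.8]), 0.7), (array([205.2, 189.1]), 0.68), (array([162.5, 298.3]), 0.54)]
exp port [244.353  169.4186] stem fit [(157, 246.31), (169, 240.96)]
```

View pics/in.png

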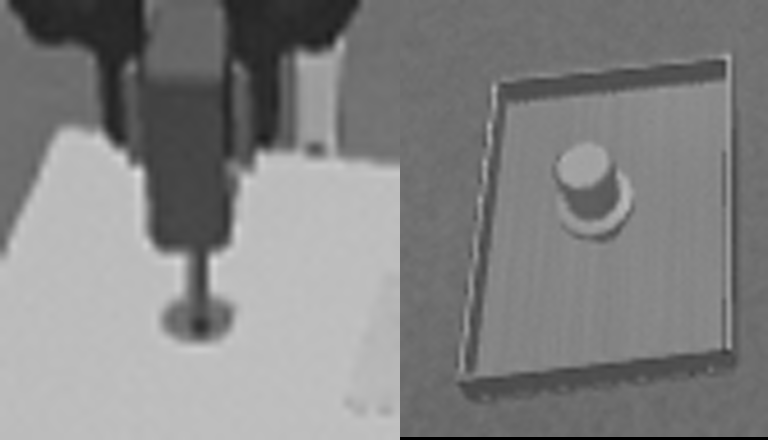

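The mark shows at (200,323) and the hole centre at (198,320), so they agree within about 1 mm with clear space all round. The stopper stands in the tray (right half of the picture). Handing in.

```bash
python3 -c "
from h import *
st();sign_off()"
```

```text
t32.6 [0.5478 0.0124 0.191 ] F [ 0.45 -0.2  -1.66] gap 0.275
the job is handed in; nothing more can be done
```

I pulled the grey stopper and stood it in the tray. Then I lowered the probe upright through the middle of the open port and handed the job in at about 33 s, still holding it. No verdict was reported.

**Last checks:**
- **Mark:** in the last picture the dark mark is within about 0.4 px (roughly 1 mm) of the port's centre and of the lid's top.
- **Contact:** the tool force stayed at noise level through the descent (readings under about 2 N). That is too coarse to rule out a 0.2 N touch. In the picture the stem has clear space all round.
- **Grip:** the fingers hold the probe steady.
- **Bystanders:** I did not check the carton, tape roll or bottle again afterwards. The arm kept clear of them.

**What disagreed:**
- **Port position:** the top camera put the port about 2–3 mm further in x than the scene camera. I used the scene camera because it matched the robot when I turned the tool half round with the probe in it.
- **Network port readings:** the trained network's port positions were about 4 px off in both views, so I used the hole itself as seen in the pictures.
- **Network mark reading:** its final mark position was about 2–3 px off in column from what the picture shows.
- **Stem-line fit:** the last automatic fit was spoilt by the gripper in view, so the final check was by eye from the enlarged picture.

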